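Slide the tablet tube under the dispenser spout and press for tablets

TASK

Push the tall, narrow, open aluminium tube low down on its body, so that it slides upright along the shelf until its mouth is well under the spout of the white dispenser, then press the dispenser's button fully down and let it come back up. Only push the tube, gently: do not pinch, lift or tip it over, and do not press the button before the tube is in place. Leave everything else on the shelf where it is.

Things in the scene. Friction and masses are not known exactly. Their poses are not given: they have to be found in the camera images.
- tube: Tall narrow round aluminium tube, open at the top, closed thick bottom: outside diameter 50, height 150, wall 3 mm; about 0.25 kg (0.18 to 0.33). Stands loose and upright on the shelf (z = 0). Origin at the centre of its underside, z up along the tube. It slides when pushed within about 25 mm of the shelf and topples when pushed high up. There is free shelf around it and all the way to the spout.
- tube_mouth (a point): Centre of the tube's open mouth, 150 mm above its underside; the opening is 44 mm across.
- dispenser: White plastic box fixed to the shelf: 100 (its x) by 110 by 235 mm high. Origin at the centre of its underside, z up. A white chute 28 mm wide leaves its front (-x) face about 200 mm up and ends in a round spout (24 mm across) pointing down, 150 mm from the origin along -x. Under it a flush dark rubber disc, 70 mm across, no obstacle. Push button in the middle of the top.
- outlet (a point): Lower end of the spout, on its axis, 168 mm above the shelf: 18 mm above the mouth of a tube that stands under it.
- button (a joint): Travel of the dispenser's spring push button in m: 0 = up, 0.008 = fully down; needs 5 N to go fully down and springs back by itself.
- button_top (a point): Centre of the push button's top face: a white plastic disc of 36 mm diameter on a grey collar of 52 mm; it stands about 259 mm above the shelf and is pressed straight down.
- bowl: Stainless steel bowl, 140 across, 50 high, loose; origin at the centre of its underside. To be left alone.
- splint: Grey plastic splint, a channel 220 (its x) by 60 by 16 mm lying flat, loose; origin at the centre of its underside. To be left alone.
- pill_case: Clear plastic pill case, 70 (its x) by 150 (its y) by 22 mm, loose; origin at the centre of its underside. To be left alone.
- torch: Small aluminium torch lying flat along its x, 120 long, 30 wide and high at the head, loose; origin under its middle, on the shelf. To be left alone.
- jar: Squat round aluminium jar, 56 across, 60 high, closed, loose; origin at the centre of its underside. To be left alone.
- tape: Roll of grey tape lying flat, 70 across, 25 high, loose; origin at the centre of its underside. To be left alone.
- drops: Small amber dropper bottle with a white cap, 36 across, 75 high, loose; origin at the centre of its underside. To be left alone.
Mind the look-alikes: they are no part of the job. What is shaped like the tube but green or orange is not meant.

How it is judged:
By the outcome, as a careful person would: the job done as asked, in the order asked, and still so for the second after the job is handed in, with the robot touching nothing.
It also fails if it takes over 64 s, if anything falls off the work surface, if the arm or the gripper's body presses on something with over 40 N, if the wrist force passes 120 N, or if a joint passes its speed limit or range.

ROBOT

A 6-joint arm with a two-finger parallel gripper is mounted at the origin on the work surface. World frame = base frame: x ahead of the robot, y to its left, z up, the work surface at z = 0. Lengths are in m, angles in rad, forces in N, time in s.
With the tool pointing down it reaches from about 0.425 to 0.95 m from the base axis. Payload 3.5 kg.
Tool frame: the origin (TCP) lies on the centre line of the jaws, within the pads' length; the fingertips stand 14 mm ahead of it and the grasp point (between the pads) lies 5 mm behind it (ctrl.finger_overhang is the distance from the TCP to the fingertips, in m); z points along the fingers, y is the line along which they close (so a half turn about z gives the same grasp; the last joint's range is limited). The gripper opens to 85 mm and grips with 20 to 120 N. Pads are 22 mm wide; open, the fingers measure 114 mm over their backs; the gripper's body (76 mm by 85 mm) begins 54 mm behind the grasp point. The pads swing forward as they close: fully open they stand 13 mm farther back than shut.
Start: joints at [0.98, 0.286, 1.577, -0, 1.279, -0.15], TCP at [0.288, 0.61, 0.245] pointing down, gripper open.
Joint ranges: [-2.77, 2.77], [-0.9, 2.22], [0.21, 2.48], [-1.53, 4.67], [0.24, 2.81], [-2.84, 2.84]. Speed limits (rad/s): [2.79, 2.79, 3.14, 3.14, 3.14, 3.14].

INTERFACE

Orientations are given as a unit quaternion [x, y, z, w].
In Python, from plant import ctrl gives the robot as it stands.
- The arm moves only by the tool send_rows, never from a script. Its argument "moves" is text: rows parted by semicolons, each of 7 numbers parted by spaces: the turn, a rotation vector about the tool's x, y, z in units of 360 degrees (1.0 is 360 degrees), then the shift along the tool's x, y, z in units of 20 cm (1.0 is 20 cm), then the gripper's target within -1 to 1 (fully open at 1, half-way at 0, shut at -1). A call has 1 to 12 rows; each row is the pose to reach, as a shift and turn from the pose commanded when the call began, along the tool's axes at that moment, turning the shorter way round; what a row does not reach only later rows make up. A row lasts 1/8 s, in which the tool goes at most 62.5 mm and 10.7 degrees, less where a joint would pass 70% of its speed; a pose out of reach is approached as far as the arm can. A call with a number of a shift or a turn outside -1 to 1 is refused whole. A call with a gripper value outside its range is refused whole. The fingers move at their own pace and stop on an object; "newtons" is the grip in N (left out, the last holds). Time passes only in rows, so rows that repeat a pose let the fingers close. It gives the time, the measured TCP pose, the force, the opening and the grip force at its end, in the units of the state.
- ctrl.get_state(): the state, without advancing time (a new reading comes with each control period).
- ctrl.read_camera(name): name is "side" or "top"; returns a dict with "image" (384x512x3 uint8, red, green, blue), "fovy" (degrees; the focal length in pixels is half the picture's height over the tangent of half this angle, whatever the lens; pixels are square), "cx", "cy" (the principal point, pixels), "extrinsics" (4x4, takes a point from camera to world coordinates). Camera axes: x right, y up, looking along -z (the intrinsics and any distortion apply to the point x, -y, -z); pixel columns grow to the right and rows downward; lengths in m; the calibration is good to about 2 mm. A picture is of the moment at which its call begins. There is no depth.
- ctrl.sign_off(): hands the job in; it is judged then, once.
The state is a dict: "time": time; "qpos": joint angles; "dq": joint speeds; "joint_efforts": joint torques, N m; "eef_pos": TCP position; "tcp_rot": TCP orientation; "contact_force": force on the tool from outside, world axes, zero at the start; "wrist_torque": the same for the moment, N m; "opening": opening from 0.0 (shut) to 1.0 (fully open); "finger_force": force on a finger pad.
Only numpy, scipy, OpenCV 4.12 (cv2) and the standard library are available. Lean on these libraries where they do the work, as an engineer would, in place of code of your own. Each camera call takes 0.05 s, during which the arm holds its last target. There are 200 camera calls.

## Working session

There is one attempt and no reset: what is moved stays moved. The work goes in short steps, Python scripts to look and compute and a tool call to move; the robot and the scene stay as the last step left them, time stands still between calls to the robot, and variables do not carry over. Pictures are saved under pics/ and viewed, at most 10 in all, crops included, and the job is handed in when it is done.

Besides the shell and the picture viewer there is one more tool, called after "Emit:" in YAML: its name, and indented under it one key for each argument. send_rows: Moves the arm, as the interface text tells. Its arguments: {"type":"object","properties":{"moves":{"type":"string"},"newtons":{"type":"number"}},"required":["moves"]}

```bash
mkdir -p pics; ls; cat > h.py <<'E'
import numpy as np,cv2
from plant import ctrl
def shot(n):
    c=ctrl.read_camera(n); return c
def ray(c,u,v):
    f=c["image"].shape[0]/2/np.tan(np.radians(c["fovy"])/2); E=np.array(c["extrinsics"])
    d=E[:3,:3]@np.array([(u-c["cx"])/f,-(v-c["cy"])/f,-1]); return E[:3,3],d
def onz(c,u,v,z):
    o,d=ray(c,u,v); return o+d*(z-o[2])/d[2]
def proj(c,p):
    f=c["image"].shape[0]/2/np.tan(np.radians(c["fovy"])/2); E=np.array(c["extrinsics"])
    q=E[:3,:3].T@(np.array(p)-E[:3,3]); return c["cx"]+f*q[0]/-q[2], c["cy"]-f*q[1]/-q[2]
E
python3 - <<'E'
from h import *
import pickle
for n in("top","side"):
    c=shot(n); pickle.dump(c,open(n+".pkl","wb")); print({k:v for k,v in c.items() if k!="image"})
    cv2.imwrite(f"pics/{n}0.png",cv2.resize(c["image"][...,::-1],(800,600),interpolation=cv2.INTER_CUBIC))
s=ctrl.get_state();print(s)
E
```

```text
pics
{'fovy': 44.754512375661776, 'cx': 257.03311282907424, 'cy': 193.7536821206007, 'extrinsics': array([[ 0.02039135,  0.98074155, -0.19424263,  0.33797287],
       [-0.99976159,  0.01848496, -0.01162215,  0.02526604],
       [-0.00780776,  0.19443331,  0.98088467,  1.51123781],
       [ 0.        ,  0.        ,  0.        ,  1.        ]])}
{'fovy': 52.34232786934549, 'cx': 249.09400321930917, 'cy': 191.0718425504176, 'extrinsics': array([[ 0.99865209,  0.03848435, -0.03482754,  0.54538496],
       [-0.05186105,  0.76706938, -0.63946462, -0.65984813],
       [ 0.00210576,  0.64040887,  0.76803128,  0.99762926],
       [ 0.        ,  0.        ,  0.        ,  1.        ]])}
{'time': 0.1, 'qpos': array([ 9.79992088e-01,  2.87114830e-01,  1.57803140e+00,  1.95723642e-05,
        1.27862063e+00, -1.50007288e-01]), 'dq': array([ 1.66585225e-04, -2.91496804e-03, -3.75381312e-03, -6.71784838e-04,
       -2.98368196e-03, -5.37028224e-05]), 'joint_efforts': array([ 1.24309649e-03, -4.07296371e+01, -2.93699670e+01, -1.05606509e-04,
        3.41757324e-03, -1.59727996e-06]), 'eef_pos': array([0.28764937, 0.61001333, 0.24405987]), 'tcp_rot': array([ 2.18621108e-01,  9.75809218e-01, -1.00998402e-03, -4.02257086e-04]), 'contact_force': array([ 0.09683643,  0.84910132, -0.26912433]), 'wrist_torque': array([-0.04725047, -0.01332233,  0.01529966]), 'finger_force': 0.0, 'opening': 1.001162613762956}
```

View pics/top0.png

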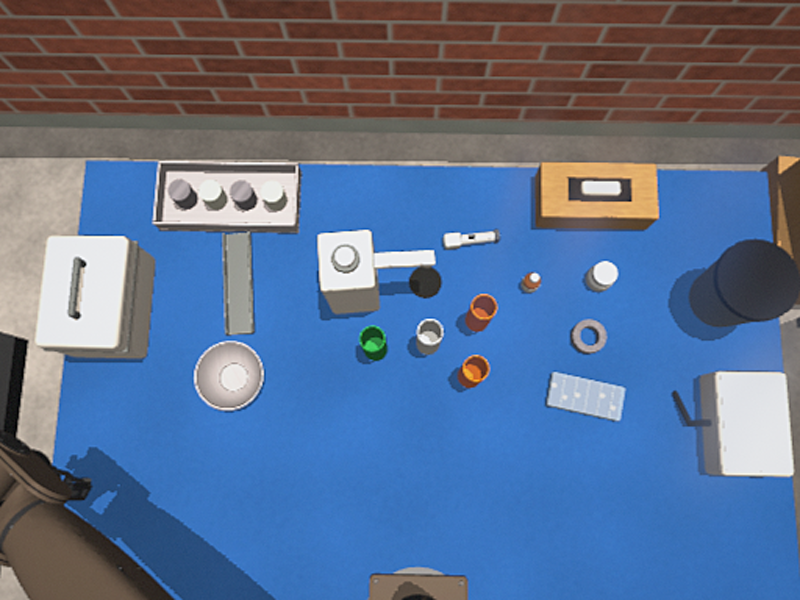

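View pics/side0.png

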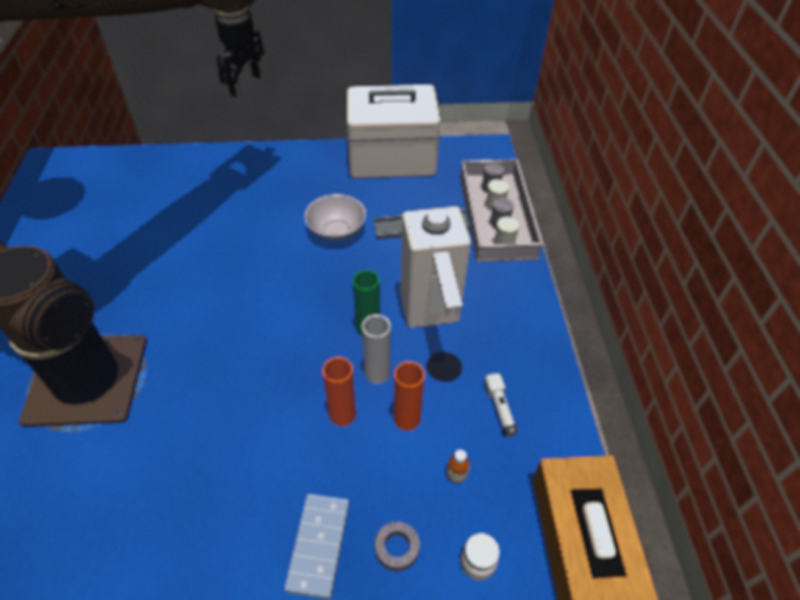

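Candidates in the top view (800x600): a grey tube at (430,333), a green one at (373,342), orange ones at (482,312) and (475,370), and the jar at (603,276). I choose the grey tube. The dark disc is at (425,282), the button at (345,258), and the spout end near (430,258). Next I check the choice in one crop.

```bash
python3 - <<'E'
from h import *
import pickle
t=pickle.load(open("top.pkl","rb"));s=pickle.load(open("side.pkl","rb"))
a=cv2.resize(t["image"][140:255,195:325,::-1],None,fx=4.6,fy=4.6,interpolation=cv2.INTER_CUBIC)
cv2.imwrite("pics/topc.png",a)
# dark disc, masks
for n,c in(("top",t),("side",s)):
    h=cv2.cvtColor(c["image"],cv2.COLOR_RGB2HSV)
    dark=(h[...,2]<70).astype(np.uint8)
    grey=((h[...,1]<70)&(h[...,2]>60)).astype(np.uint8)
    for nm,m,z in(("dark",dark,0),("grey",grey,.15)):
        k,l,st,ce=cv2.connectedComponentsWithStats(m)
        for i in range(1,k):
            if 60<st[i,4]<4000 and 150<ce[i][0]<340 and 120<ce[i][1]<290: print(n,nm,st[i],ce[i].round(1),onz(c,*ce[i],z).round(3))
E
```

```text
top dark [151 123  13  11  68] [158.8 129.4] [0.854 0.382 0.   ]
top dark [262 171  20  20 310] [271.6 180.3] [ 0.684 -0.004  0.   ]
top dark [232 210  13  10  65] [237.  213.8] [0.569 0.107 0.   ]
top grey [ 203  147   76   54 2252] [229.1 171.9] [0.673 0.127 0.15 ]
top grey [284 147  36  13 275] [299.7 152.5] [ 0.737 -0.085  0.15 ]
top grey [267 204  17  23 315] [274.3 214.6] [ 0.546 -0.011  0.15 ]
side dark [329 107  15  47  91] [335.8 131.4] [0.936 0.45  0.   ]
side dark [228 175  12   8  66] [233.7 178.5] [0.541 0.229 0.   ]
side dark [227 184  15  29 238] [233.6 194.3] [0.539 0.159 0.   ]
side dark [274 225  21  18 285] [283.7 234.1] [ 0.687 -0.005  0.   ]
side grey [196 124  38  29 859] [214.2 138.2] [0.484 0.27  0.15 ]
side grey [231 200  19  45 664] [240.5 221.5] [ 0.556 -0.058  0.15 ]
side grey [311 239  19  39 336] [319.9 256.5] [ 0.748 -0.174  0.15 ]
```

View pics/topc.png

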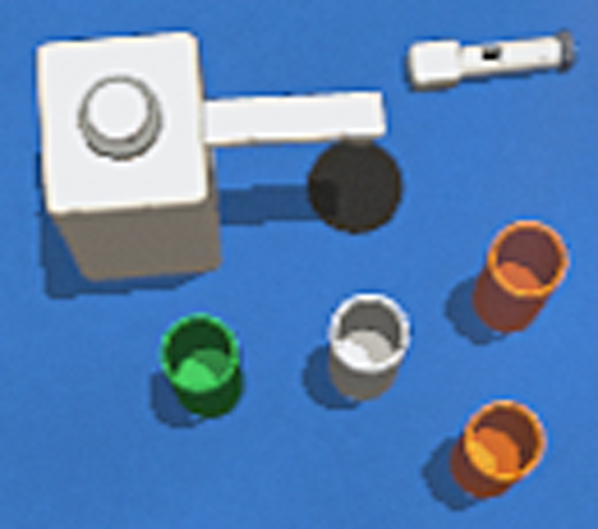

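The crop confirms it: a grey aluminium tube with its mouth at crop (369,334), between the green and the orange ones. The button is at crop (122,109) and the disc at (355,187).

```bash
python3 - <<'E'
from h import *
import pickle
t=pickle.load(open("top.pkl","rb"));s=pickle.load(open("side.pkl","rb"))
P=lambda x,y:(195+(x+.5)/4.6-.5,140+(y+.5)/4.6-.5)
m=onz(t,*P(369,334),.15);b=onz(t,*P(122,109),.259)
print("mouth top",m,"bottom",onz(t,*P(365,370),.0))
print("mouth side",onz(s,377*.64,325*.64,.15))
print("button top",b,"side",onz(s,436*.64,219*.64,.259))
d=np.array([.6855,-.0045]);print("disc-button dist",np.linalg.norm(d-b[:2]), d-b[:2])
for n,q in(("green",(201,350)),("or1",(527,259)),("or2",(504,441))): print(n,onz(t,*P(*q),.15))
# edge of disc fit
for c in(t,s):
    h=cv2.cvtColor(c["image"],cv2.COLOR_RGB2HSV);l=cv2.connectedComponents((h[...,2]<70).astype(np.uint8))[1]
    u,v=(272,182) if c is t else (284,234)
    k=max(cv2.findContours((l==l[v,u]).astype(np.uint8),0,1)[0],key=len)[:,0]
    Q=np.array([onz(c,*x,0)[:2] for x in k]); print("disc",cv2.minEnclosingCircle(Q.astype(np.float32)),Q.min(0),Q.max(0))
print("chute end corners z.2",onz(t,*P(382,93),.21),onz(t,*P(385,130),.21),onz(t,*P(205,100),.21), onz(t,*P(205,140),.21))
print("box top corners",[onz(t,*P(*q),.235).round(3) for q in((40,48),(195,34),(208,204),(54,211))])
E
```

```text
mouth top [ 0.55297716 -0.01225044  0.15      ] bottom [ 0.55076013 -0.01388113  0.        ]
mouth side [ 0.55943    -0.01304951  0.15      ]
button top [0.67020019 0.14147978 0.259     ] side [0.67099185 0.13385432 0.259     ]
disc-button dist 0.14677936285082052 [ 0.01529981 -0.14597978]
green [0.54053798 0.09527687 0.15      ]
or1 [ 0.60391716 -0.11359585  0.15      ]
or2 [ 0.48588211 -0.09884686  0.15      ]
disc ((0.6841452717781067, -0.004654698073863983), 0.033776506781578064) [ 0.65076789 -0.03558493] [0.71571176 0.02774541]
disc ((0.6866650581359863, -0.003865948412567377), 0.03285731375217438) [ 0.65689637 -0.03384886] [0.7184305  0.02886809]
chute end corners z.2 [ 0.69654772 -0.01676281  0.21      ] [ 0.6726615  -0.01891929  0.21      ] [0.68998148 0.09414829 0.21      ] [0.66415278 0.09342899 0.21      ]
box top corners [array([0.715, 0.196, 0.235]), array([0.725, 0.1  , 0.235]), array([0.618, 0.089, 0.235]), array([0.612, 0.183, 0.235])]
```

```bash
cat >> h.py <<'E'
from scipy.spatial.transform import Rotation as R
def plan(p,tilt=0,yaw=0):
    s=ctrl.get_state(); Rc=R.from_quat(s["tcp_rot"])
    Rt=R.from_euler("z",yaw,degrees=True)*R.from_euler("y",-tilt,degrees=True)*R.from_quat([0,1,0,0])
    d=Rc.inv().apply(np.array(p)-s["eef_pos"])/.2
    print("turn",((Rc.inv()*Rt).as_rotvec()/(2*np.pi)).round(4),"shift",d.round(3),"pos",s["eef_pos"].round(4),"F",s["contact_force"].round(1),"t",s["time"],"q",s["qpos"].round(2),"op",round(s["opening"],2))
E
python3 - <<'E'
from h import *
print(ctrl.finger_overhang)
plan([.40,.40,.36]);plan([.44,.2,.36]); plan([.44,-.012,.36],0)
E
```

```text
0.014
turn [-0.0003 -0.0001 -0.0702] shift [-0.956 -0.711 -0.579] pos [0.2876 0.61   0.2441] F [ 0.1  0.8 -0.3] t 0.1 q [ 0.98  0.29  1.58  0.    1.28 -0.15] op 1.0
turn [-0.0003 -0.0001 -0.0702] shift [-1.563 -1.53  -0.577] pos [0.2876 0.61   0.2441] F [ 0.1  0.8 -0.3] t 0.1 q [ 0.98  0.29  1.58  0.    1.28 -0.15] op 1.0
turn [-0.0003 -0.0001 -0.0702] shift [-2.016 -2.489 -0.575] pos [0.2876 0.61   0.2441] F [ 0.1  0.8 -0.3] t 0.1 q [ 0.98  0.29  1.58  0.    1.28 -0.15] op 1.0
```

Emit:
send_rows:
  moves: "0 0 0 0 0 -0.3 -0.3; 0 0 -0.03 -0.25 -0.2 -0.58 -0.3; 0 0 -0.05 -0.5 -0.35 -0.58 -0.3; 0 0 -0.07 -0.75 -0.5 -0.58 -0.3; 0 0 -0.07 -0.95 -0.7 -0.58 -0.3; 0 0 -0.07 -0.95 -0.7 -0.58 -0.3; 0 0 -0.07 -0.95 -0.7 -0.58 -0.3"

```text
time: 0.98
eef_pos: [0.4, 0.4027, 0.361]
tcp_rot: [0.001, 1.0, 0.0, -0.0]
contact_force: [0.1, 0.3, -0.2]
opening: 0.351
finger_force: 0.0
```

```bash
python3 - <<'E'
from h import *
plan([.44,.2,.36],45); plan([.44,-.012,.36],45)
E
```

```text
turn [-1.000e-04 -1.251e-01 -3.000e-04] shift [-0.202 -1.013  0.005] pos [0.4    0.4027 0.361 ] F [ 0.1  0.3 -0.2] t 0.975 q [ 0.61 -0.02  1.7   0.    1.45 -0.96] op 0.35
turn [-1.000e-04 -1.251e-01 -3.000e-04] shift [-0.204 -2.073  0.004] pos [0.4    0.4027 0.361 ] F [ 0.1  0.3 -0.2] t 0.975 q [ 0.61 -0.02  1.7   0.    1.45 -0.96] op 0.35
```

Emit:
send_rows:
  moves: "0 -0.02 0 0 -0.3 0 -0.3; 0 -0.04 0 -0.1 -0.6 0 -0.3; 0 -0.07 0 -0.2 -0.9 0 -0.3; 0 -0.097 0 -0.25 -1 0 -0.3; 0 -0.097 0 -0.25 -1 0 -0.3; 0 -0.097 0 -0.25 -1 0 -0.3"

```text
time: 1.72
eef_pos: [0.4499, 0.2042, 0.3622]
tcp_rot: [-0.0, 0.954, 0.001, 0.3]
contact_force: [-0.7, 0.4, 0.1]
opening: 0.35
finger_force: 0.0
```

```bash
python3 - <<'E'
from h import *
plan([.46,-.012,.30],35); plan([.48,-.012,.12],35)
E
```

```text
turn [ 0.0002 -0.0003  0.    ] shift [ 0.137 -1.082  0.283] pos [0.4499 0.2042 0.3622] F [-0.7  0.4  0.1] t 1.725 q [ 0.3  -0.48  2.15 -0.22  0.9  -1.18] op 0.35
turn [ 0.0002 -0.0003  0.    ] shift [ 0.569 -1.083  1.078] pos [0.4499 0.2042 0.3622] F [-0.7  0.4  0.1] t 1.725 q [ 0.3  -0.48  2.15 -0.22  0.9  -1.18] op 0.35
```

Emit:
send_rows:
  moves: "0 0 0 0 -0.3 0 -0.3; 0 0 0 0.05 -0.6 0.1 -0.3; 0 0 0 0.1 -0.9 0.2 -0.3; 0 0 0 0.14 -1 0.28 -0.3; 0 0 0 0.14 -1 0.28 -0.3; 0 0 0 0.14 -1 0.28 -0.3"

```text
time: 2.48
eef_pos: [0.4597, 0.0038, 0.301]
tcp_rot: [-0.0, 0.954, 0.0, 0.3]
contact_force: [-0.2, 0.1, -0.2]
opening: 0.351
finger_force: 0.0
```

```bash
python3 - <<'E'
from h import *
plan([.46,-.013,.20],35); plan([.47,-.013,.12],35)
E
```

```text
turn [ 0.0001 -0.0001  0.0001] shift [ 0.288 -0.084  0.414] pos [0.4597 0.0038 0.301 ] F [-0.2  0.1 -0.2] t 2.475 q [-0.3  -0.61  2.34  0.23  0.84 -1.98] op 0.35
turn [ 0.0001 -0.0001  0.0001] shift [ 0.477 -0.084  0.771] pos [0.4597 0.0038 0.301 ] F [-0.2  0.1 -0.2] t 2.475 q [-0.3  -0.61  2.34  0.23  0.84 -1.98] op 0.35
```

Emit:
send_rows:
  moves: "0 0 0 0.1 -0.04 0.15 -0.3; 0 0 0 0.2 -0.085 0.3 -0.3; 0 0 0 0.29 -0.085 0.41 -0.3; 0 0 0 0.38 -0.085 0.59 -0.3; 0 0 0 0.477 -0.085 0.77 -0.3; 0 0 0 0.477 -0.085 0.77 -0.3; 0 0 0 0.477 -0.085 0.77 -0.3"

```text
time: 3.35
eef_pos: [0.4767, -0.0138, 0.1221]
tcp_rot: [-0.001, 0.954, -0.0, 0.299]
contact_force: [-0.0, -0.4, 0.4]
opening: 0.353
finger_force: 0.0
```

```bash
python3 - <<'E'
from h import *
plan([.485,-.013,.04],35); plan([.485,-.013,.023],35)
c=shot("side")
cv2.imwrite("pics/side1.png",cv2.resize(c["image"][120:300,150:330,::-1],None,fx=3.3,fy=3.3,interpolation=cv2.INTER_CUBIC))
E
```

```text
turn [ 0.0001 -0.0004  0.0002] shift [0.2   0.004 0.361] pos [ 0.4767 -0.0138  0.1221] F [-0.  -0.4  0.4] t 3.35 q [-0.34 -0.29  2.48  0.49  0.41 -2.31] op 0.35
turn [ 0.0001 -0.0004  0.0002] shift [0.249 0.004 0.43 ] pos [ 0.4767 -0.0138  0.1221] F [-0.  -0.4  0.4] t 3.35 q [-0.34 -0.29  2.48  0.49  0.41 -2.31] op 0.35
```

View pics/side1.png

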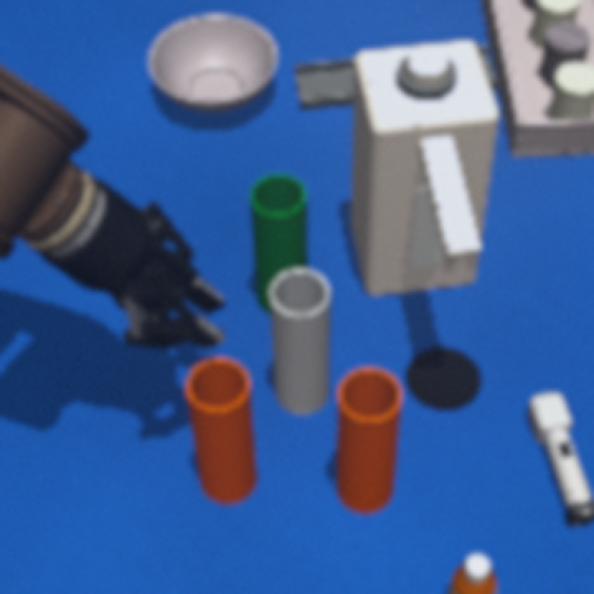

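The side view shows the grey tube at crop (300,340), with the half-open fingers behind it at (215,320) and clear of both neighbours. I lower the fingers now.

Emit:
send_rows:
  moves: "0 0 0 0.04 0 0.12 -0.3; 0 0 0 0.09 0 0.2 -0.3; 0 0 0 0.14 0 0.28 -0.3; 0 0 0 0.18 0 0.37 -0.3; 0 0 0 0.2 0 0.4 -0.3; 0 0 0 0.23 0 0.44 -0.3; 0 0 0 0.23 0 0.44 -0.3; 0 0 0 0.23 0 0.44 -0.3"

```text
time: 4.4
eef_pos: [0.4865, -0.0177, 0.0349]
tcp_rot: [-0.0, 0.956, 0.005, 0.292]
contact_force: [1.3, -0.1, -0.0]
opening: 0.351
finger_force: 0.0
```

```bash
python3 - <<'E'
from h import *
plan([.51,-.0125,.022],35)
t=shot("top");c=shot("side")
a=cv2.resize(t["image"][150:270,200:320,::-1],(400,400),interpolation=cv2.INTER_CUBIC)
b=cv2.resize(c["image"][150:270,180:300,::-1],(400,400),interpolation=cv2.INTER_CUBIC)
cv2.imwrite("pics/b2.png",np.hstack([a,b]))
E
```

```text
turn [ 0.0015 -0.0028 -0.0003] shift [-0.061  0.025  0.119] pos [ 0.4865 -0.0177  0.0349] F [ 1.3 -0.1 -0. ] t 4.4 q [-0.34 -0.02  2.47  0.99  0.24 -2.84] op 0.35
```

View pics/b2.png

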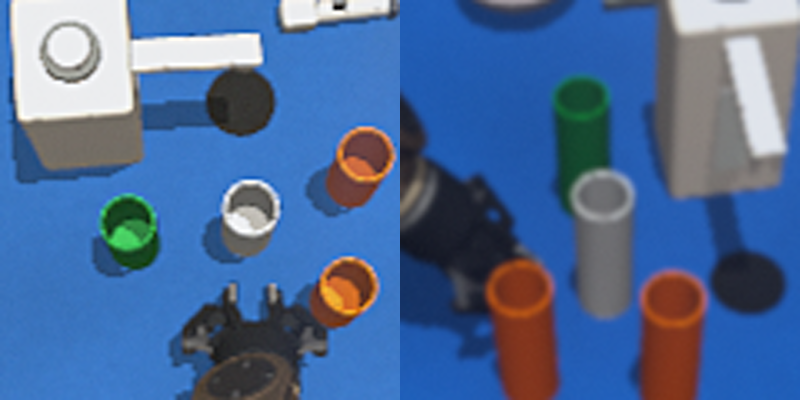

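Left panel (top view): the fingertips at (232,292) and (272,292) straddle the line to the tube at (249,225). Right panel (side view): the tube stands upright and untouched. The wrist is near its limits, so I reduce the tilt to 30°.

```bash
python3 - <<'E'
from h import *
plan([.497,-.013,.035],30);plan([.497,-.013,.023],30)
E
```

```text
turn [ 0.0015  0.011  -0.0003] shift [-0.046  0.023  0.028] pos [ 0.4863 -0.0177  0.0346] F [-1.3 -0.1 -0.3] t 4.5 q [-0.34 -0.02  2.47  0.99  0.24 -2.84] op 0.35
turn [ 0.0015  0.011  -0.0003] shift [-0.012  0.023  0.078] pos [ 0.4863 -0.0177  0.0346] F [-1.3 -0.1 -0.3] t 4.5 q [-0.34 -0.02  2.47  0.99  0.24 -2.84] op 0.35
```

Emit:
send_rows:
  moves: "0 0.006 0 -0.046 0 0.028 -0.3; 0 0.012 0 -0.046 0 0.028 -0.3; 0 0.014 0 -0.046 0 0.028 -0.3; 0 0.014 0 -0.046 0 0.028 -0.3"

```text
time: 5.0
eef_pos: [0.4969, -0.0175, 0.0347]
tcp_rot: [-0.001, 0.968, 0.005, 0.249]
contact_force: [0.2, 0.4, 0.9]
opening: 0.352
finger_force: 0.0
```

```bash
python3 - <<'E'
from h import *
plan([.497,-.013,.023],30);plan([.507,-.013,.023],30)
E
```

```text
turn [ 0.0016 -0.0032 -0.0002] shift [0.028 0.022 0.052] pos [ 0.4969 -0.0175  0.0347] F [0.2 0.4 0.9] t 5.0 q [-0.32  0.01  2.4   0.59  0.29 -2.42] op 0.35
turn [ 0.0016 -0.0032 -0.0002] shift [-0.016  0.022  0.076] pos [ 0.4969 -0.0175  0.0347] F [0.2 0.4 0.9] t 5.0 q [-0.32  0.01  2.4   0.59  0.29 -2.42] op 0.35
```

Emit:
send_rows:
  moves: "0.001 -0.001 0 0.01 0.011 0.03 -0.3; 0.0016 -0.002 0 0.015 0.022 0.06 -0.3; 0.0016 -0.002 0 0.015 0.022 0.06 -0.3"

```text
time: 5.38
eef_pos: [0.4992, -0.0126, 0.0216]
tcp_rot: [0.001, 0.967, 0.0, 0.254]
contact_force: [-0.4, 0.8, -0.7]
opening: 0.356
finger_force: 0.0
```

```bash
python3 - <<'E'
from h import *
plan([.51,-.0125,.022],30);plan([.60,-.009,.022],30)
E
```

```text
turn [ 0.0001 -0.0015 -0.0003] shift [-0.048  0.001  0.025] pos [ 0.4992 -0.0126  0.0216] F [-0.4  0.8 -0.7] t 5.375 q [-0.3   0.05  2.4   0.66  0.24 -2.48] op 0.36
turn [ 0.0001 -0.0015 -0.0003] shift [-0.44   0.019  0.246] pos [ 0.4992 -0.0126  0.0216] F [-0.4  0.8 -0.7] t 5.375 q [-0.3   0.05  2.4   0.66  0.24 -2.48] op 0.36
```

Emit:
send_rows:
  moves: "0 0 0 -0.013 0 0.007 -0.3; 0 0 0 -0.026 0 0.015 -0.3; 0 0 0 -0.04 0 0.022 -0.3; 0 0 0 -0.053 0.001 0.029 -0.3; 0 0 0 -0.066 0.001 0.037 -0.3; 0 0 0 -0.079 0.002 0.044 -0.3; 0 0 0 -0.092 0.003 0.052 -0.3; 0 0 0 -0.105 0.004 0.059 -0.3; 0 0 0 -0.118 0.005 0.066 -0.3; 0 0 0 -0.131 0.006 0.073 -0.3; 0 0 0 -0.144 0.006 0.081 -0.3; 0 0 0 -0.158 0.007 0.088 -0.3"

```text
time: 6.88
eef_pos: [0.5363, -0.0117, 0.0229]
tcp_rot: [0.001, 0.967, 0.0, 0.255]
contact_force: [-1.1, 0.5, 0.7]
opening: 0.35
finger_force: 0.5
```

```bash
python3 - <<'E'
from h import *
plan([.60,-.009,.022],30)
t=shot("top");c=shot("side")
a=cv2.resize(t["image"][150:270,200:320,::-1],(400,400),interpolation=cv2.INTER_CUBIC)
b=cv2.resize(c["image"][150:270,180:300,::-1],(400,400),interpolation=cv2.INTER_CUBIC)
cv2.imwrite("pics/b3.png",np.hstack([a,b]))
E
```

```text
turn [-0.     -0.0012 -0.0003] shift [-0.275  0.014  0.161] pos [ 0.5363 -0.0117  0.0229] F [-1.1  0.5  0.7] t 6.875 q [-0.27  0.13  2.32  0.6   0.24 -2.39] op 0.35
```

View pics/b3.png

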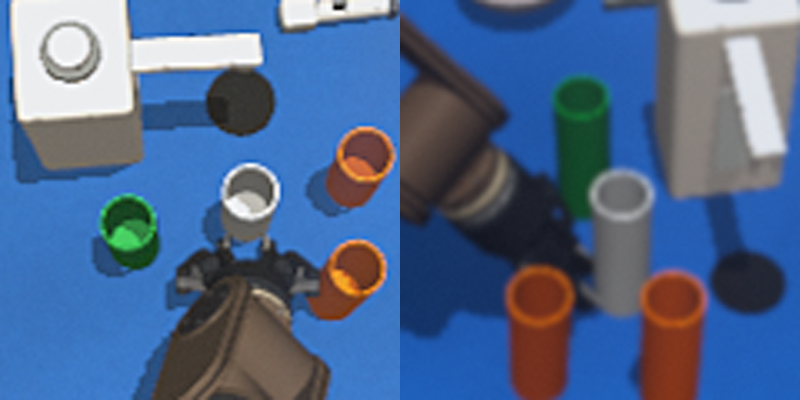

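The grey tube has slid upright to (250,190) in the left panel. The right knuckle at (310,282), though, has nudged the lower orange tube from (348,287) to about (356,268). I back off and measure that.

Emit:
send_rows:
  moves: "0 0 0 0.026 0 -0.015 -0.3; 0 0 0 0.053 0 -0.03 -0.3; 0 0 0 0.08 0 -0.045 -0.3; 0 0 0 0.105 0 -0.06 -0.3; 0 0 0 0.13 0 -0.075 -0.3; 0 0 0 0.15 0 -0.085 -0.3; 0 0 0 0.15 0 -0.085 -0.3"

```text
time: 7.85
eef_pos: [0.5012, -0.0116, 0.0228]
tcp_rot: [0.001, 0.967, 0.0, 0.255]
contact_force: [0.4, 0.1, -0.3]
opening: 0.351
finger_force: 0.0
```

```bash
cat >> h.py <<'E'
import pickle
def orange(c):
    h=cv2.cvtColor(c["image"],cv2.COLOR_RGB2HSV)
    m=((h[...,0]<16)&(h[...,1]>170)&(h[...,2]>60)).astype(np.uint8)
    k,l,st,ce=cv2.connectedComponentsWithStats(m)
    for i in range(1,k):
        if st[i,4]>150 and 180<ce[i][0]<340 and 150<ce[i][1]<290:
            q=ce[i]; top=st[i,1]; print("orange",st[i],q.round(1),onz(c,*q,.075).round(4))
E
python3 - <<'E'
from h import *
plan([.50,-.009,.022],30)
for n in("top","side"):
    o=pickle.load(open(n+".pkl","rb")); c=shot(n); print(n);orange(o);print(" now");orange(c); pickle.dump(c,open(n+"3.pkl","wb"))
    h=cv2.cvtColor(c["image"],cv2.COLOR_RGB2HSV);g=((h[...,1]<70)&(h[...,2]>60)).astype(np.uint8)
    k,l,st,ce=cv2.connectedComponentsWithStats(g)
    for i in range(1,k):
        if 200<st[i,4]<1000 and 220<ce[i][0]<300 and 190<ce[i][1]<260: print("tube",st[i],onz(c,*ce[i],.075))
E
```

```text
turn [-0.     -0.0012 -0.0003] shift [0.007 0.013 0.001] pos [ 0.5012 -0.0116  0.0228] F [ 0.4  0.1 -0.3] t 7.85 q [-0.3   0.05  2.4   0.65  0.24 -2.46] op 0.35
top
 now
tube [266 199  18  23 322] [ 0.57232667 -0.01229383  0.075     ]
side
orange [208 230  18  41 538] [217.3 249.7] [ 0.4896 -0.0957  0.075 ]
orange [254 233  16  41 569] [261.  252.4] [ 0.6083 -0.1103  0.075 ]
 now
orange [206 228  19  42 615] [216.  247.3] [ 0.486  -0.0877  0.075 ]
orange [253 233  17  41 579] [260.8 252.1] [ 0.6079 -0.1093  0.075 ]
tube [237 201  18  43 634] [ 0.57155514 -0.0042207   0.075     ]
```

```bash
python3 - <<'E'
from h import *
a=[]
for n,(r,q) in(("top",(150,200)),("side",(180,170))):
  c=pickle.load(open(n+"3.pkl","rb"))
  a.append(cv2.resize(c["image"][r:r+120,q:q+120,::-1],(400,400),interpolation=cv2.INTER_CUBIC))
cv2.imwrite("pics/b4.png",np.hstack(a))
E
```

```text
(no output)
```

View pics/b4.png

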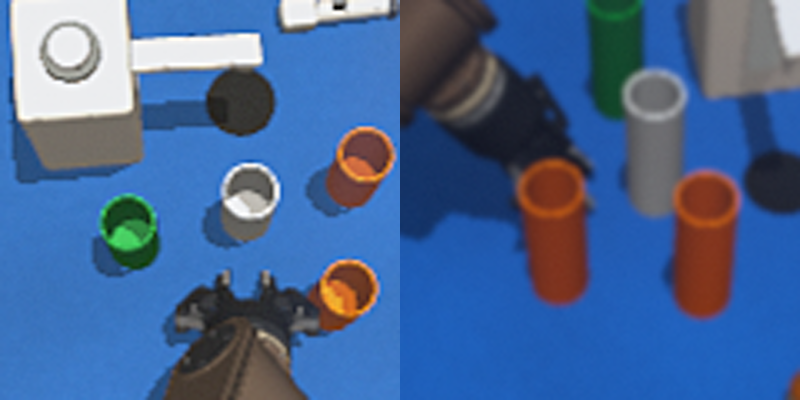

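The orange tube is upright and its mouth is back at (348,288), its original pixel, so it had only rocked against the knuckle. I move the hand away to the left, yaw it by -10° and close it a little to gain clearance.

```bash
python3 - <<'E'
from h import *
plan([.503,.006,.0228],30);plan([.503,.000,.0228],30,-10); plan([.503,-.004,.0228],30,-10)
E
```

```text
turn [-0.0001 -0.0012 -0.0003] shift [-0.005  0.089  0.004] pos [ 0.5017 -0.0118  0.023 ] F [ 0.4  0.6 -0.5] t 7.95 q [-0.29  0.05  2.4   0.65  0.24 -2.46] op 0.35
turn [ 0.0137 -0.0012  0.0238] shift [-0.005  0.059  0.004] pos [ 0.5017 -0.0118  0.023 ] F [ 0.4  0.6 -0.5] t 7.95 q [-0.29  0.05  2.4   0.65  0.24 -2.46] op 0.35
turn [ 0.0137 -0.0012  0.0238] shift [-0.005  0.039  0.004] pos [ 0.5017 -0.0118  0.023 ] F [ 0.4  0.6 -0.5] t 7.95 q [-0.29  0.05  2.4   0.65  0.24 -2.46] op 0.35
```

Emit:
send_rows:
  moves: "0 0 0 0 0.03 0 -0.4; 0 0 0 0 0.06 0 -0.4; 0 0 0 0 0.09 0 -0.4; 0 0 0 0 0.09 0 -0.4"

```text
time: 8.45
eef_pos: [0.5018, 0.0054, 0.0266]
tcp_rot: [-0.0, 0.967, 0.002, 0.254]
contact_force: [-0.7, -0.3, -0.4]
opening: 0.302
finger_force: 0.0
```

```bash
python3 - <<'E'
from h import *
plan([.506,-.006,.0228],30,-10)
E
```

```text
turn [ 0.0143 -0.0018  0.024 ] shift [-0.009 -0.057  0.026] pos [0.5018 0.0054 0.0266] F [-0.7 -0.3 -0.4] t 8.45 q [-0.25  0.05  2.4   0.57  0.24 -2.35] op 0.3
```

Emit:
send_rows:
  moves: "0.007 -0.001 0.012 -0.005 0 0.01 -0.4; 0.0143 -0.0018 0.024 -0.009 0 0.026 -0.4; 0.0143 -0.0018 0.024 -0.009 -0.03 0.026 -0.4; 0.0143 -0.0018 0.024 -0.009 -0.057 0.026 -0.4; 0.0143 -0.0018 0.024 -0.009 -0.057 0.026 -0.4"

```text
time: 9.07
eef_pos: [0.5058, -0.008, 0.0386]
tcp_rot: [0.085, 0.965, -0.02, 0.247]
contact_force: [-0.7, -1.0, 0.4]
opening: 0.301
finger_force: 0.0
```

```bash
python3 - <<'E'
from h import *
plan([.536,-.0095,.0228],30,-10);plan([.576,-.0075,.0228],30,-10)
t=shot("top");orange(shot("side"))
cv2.imwrite("pics/b5.png",cv2.resize(t["image"][150:270,200:320,::-1],(500,500),interpolation=cv2.INTER_CUBIC))
E
```

```text
turn [ 0.0006 -0.0035 -0.0002] shift [-0.094  0.018  0.142] pos [ 0.5058 -0.008   0.0386] F [-0.7 -1.   0.4] t 9.075 q [-0.23  0.03  2.38  0.13  0.24 -1.75] op 0.3
turn [ 0.0006 -0.0035 -0.0002] shift [-0.265  0.063  0.236] pos [ 0.5058 -0.008   0.0386] F [-0.7 -1.   0.4] t 9.075 q [-0.23  0.03  2.38  0.13  0.24 -1.75] op 0.3
orange [205 227  20  43 626] [215.6 247. ] [ 0.4851 -0.0867  0.075 ]
orange [253 233  17  41 579] [260.9 252.2] [ 0.608  -0.1094  0.075 ]
```

View pics/b5.png

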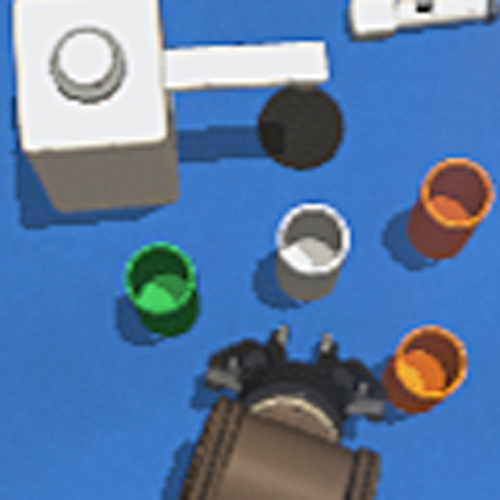

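The hand now clears both neighbours. The orange tube's mouth at (430,358) is within a few mm of where it began. I lower the fingers and continue the push.

```bash
python3 - <<'E'
from h import *
plan([.524,-.0045,.023],28,-10);plan([.564,-.0025,.023],28,-10)
E
```

```text
turn [ 0.0006  0.002  -0.0002] shift [-0.039  0.032  0.11 ] pos [ 0.5057 -0.0078  0.0385] F [ 0.6 -0.8 -0.5] t 9.175 q [-0.23  0.03  2.38  0.13  0.24 -1.75] op 0.3
turn [ 0.0006  0.002  -0.0002] shift [-0.211  0.076  0.204] pos [ 0.5057 -0.0078  0.0385] F [ 0.6 -0.8 -0.5] t 9.175 q [-0.23  0.03  2.38  0.13  0.24 -1.75] op 0.3
```

Emit:
send_rows:
  moves: "0 0 0 -0.01 0.015 0.03 -0.5; 0 0.001 0 -0.02 0.032 0.06 -0.5; 0.0006 0.002 0 -0.03 0.032 0.085 -0.5; 0.0006 0.002 0 -0.039 0.032 0.11 -0.5; 0.0006 0.002 0 -0.039 0.032 0.11 -0.5"

```text
time: 9.8
eef_pos: [0.5247, -0.0046, 0.0278]
tcp_rot: [0.085, 0.967, -0.02, 0.237]
contact_force: [0.6, -0.2, -0.3]
opening: 0.255
finger_force: 0.0
```

```bash
python3 - <<'E'
from h import *
plan([.528,-.0045,.023],28,-10);plan([.564,-.0025,.023],28,-10)
E
```

```text
turn [ 0.0001 -0.0012 -0.0001] shift [-0.003  0.004  0.029] pos [ 0.5247 -0.0046  0.0278] F [ 0.6 -0.2 -0.3] t 9.8 q [-0.21  0.1   2.32  0.07  0.24 -1.67] op 0.25
turn [ 0.0001 -0.0012 -0.0001] shift [-0.159  0.045  0.11 ] pos [ 0.5247 -0.0046  0.0278] F [ 0.6 -0.2 -0.3] t 9.8 q [-0.21  0.1   2.32  0.07  0.24 -1.67] op 0.25
```

Emit:
send_rows:
  moves: "0 0.001 0 -0.003 0.004 0.029 -0.5; 0 0.001 0 -0.018 0.006 0.036 -0.5; 0 0 0 -0.034 0.012 0.045 -0.5; 0 0 0 -0.05 0.016 0.053 -0.5; 0 0 0 -0.065 0.02 0.061 -0.5; 0 0 0 -0.08 0.024 0.07 -0.5; 0 0 0 -0.096 0.028 0.078 -0.5; 0 0 0 -0.112 0.033 0.086 -0.5; 0 0 0 -0.128 0.037 0.094 -0.5; 0 0 0 -0.144 0.041 0.102 -0.5; 0 0 0 -0.159 0.045 0.11 -0.5; 0 0 0 -0.159 0.045 0.11 -0.5"

```text
time: 11.3
eef_pos: [0.5642, -0.0024, 0.0233]
tcp_rot: [0.085, 0.967, -0.02, 0.238]
contact_force: [-0.1, -0.1, -0.3]
opening: 0.251
finger_force: 0.3
```

```bash
python3 - <<'E'
from h import *
plan([.604,-.0015,.023],30,-10)
t=shot("top");c=shot("side");orange(c)
a=cv2.resize(t["image"][150:270,200:320,::-1],(400,400),interpolation=cv2.INTER_CUBIC)
b=cv2.resize(c["image"][170:290,190:310,::-1],(400,400),interpolation=cv2.INTER_CUBIC)
cv2.imwrite("pics/b6.png",np.hstack([a,b]))
E
```

```text
turn [ 0.0001 -0.0066 -0.0001] shift [-0.172  0.039  0.092] pos [ 0.5642 -0.0024  0.0233] F [-0.1 -0.1 -0.3] t 11.3 q [-0.19  0.19  2.23  0.03  0.24 -1.61] op 0.25
orange [206 228  19  42 607] [215.8 247.5] [ 0.4856 -0.0884  0.075 ]
orange [253 232  17  42 589] [260.8 251.9] [ 0.6079 -0.1086  0.075 ]
```

View pics/b6.png

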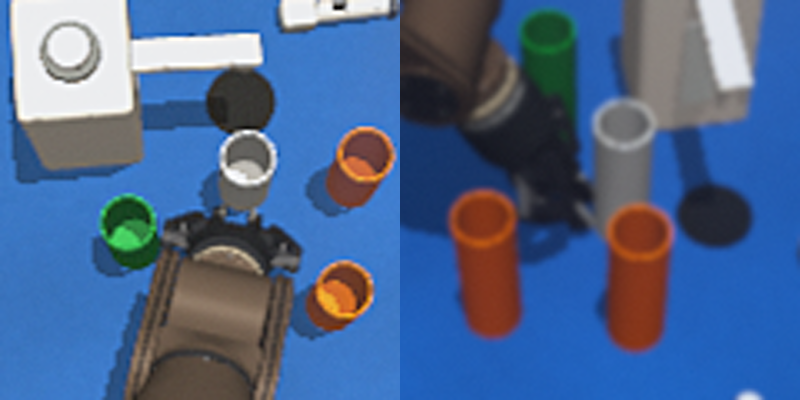

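The left panel shows the tube upright at (247,157), heading for the disc at (240,100). The green and orange tubes are untouched. I continue straight ahead.

Emit:
send_rows:
  moves: "0 0 0 -0.014 0.002 0.008 -0.5; 0 0 0 -0.029 0.005 0.016 -0.5; 0 0 0 -0.043 0.007 0.023 -0.5; 0 0 0 -0.057 0.01 0.031 -0.5; 0 0 0 -0.072 0.012 0.038 -0.5; 0 0 0 -0.086 0.015 0.046 -0.5; 0 0 0 -0.1 0.018 0.053 -0.5; 0 0 0 -0.115 0.02 0.061 -0.5; 0 0 0 -0.13 0.023 0.069 -0.5; 0 0 0 -0.144 0.026 0.077 -0.5; 0 0 0 -0.158 0.028 0.084 -0.5; 0 0 0 -0.172 0.03 0.092 -0.5"

```text
time: 12.9
eef_pos: [0.6034, -0.0032, 0.0228]
tcp_rot: [0.085, 0.967, -0.02, 0.238]
contact_force: [-2.6, 0.3, 1.2]
opening: 0.248
finger_force: 1.1
```

```bash
cat >> h.py <<'E'
def tube(c):
    h=cv2.cvtColor(c["image"],cv2.COLOR_RGB2HSV);g=((h[...,1]<70)&(h[...,2]>60)).astype(np.uint8)
    k,l,st,ce=cv2.connectedComponentsWithStats(g)
    for i in range(1,k):
        if 150<st[i,4]<1200 and 220<ce[i][0]<300 and 160<ce[i][1]<260: print("tube",st[i],onz(c,*ce[i],.075).round(4))
def green(c):
    h=cv2.cvtColor(c["image"],cv2.COLOR_RGB2HSV);m=((abs(h[...,0].astype(int)-65)<15)&(h[...,1]>150)).astype(np.uint8)
    k,l,st,ce=cv2.connectedComponentsWithStats(m); i=1+st[1:,4].argmax(); print("green",st[i],onz(c,*ce[i],.075).round(4))
E
python3 - <<'E'
from h import *
plan([.624,-.0015,.023],28,-10);plan([.649,.0015,.023],28,-10)
for n in("top","side"): 
    c=shot(n);tube(c);green(pickle.load(open(n+".pkl","rb")));green(c)
E
```

```text
turn [ 0.0001 -0.0011 -0.0001] shift [-0.089  0.026  0.046] pos [ 0.6034 -0.0032  0.0228] F [-2.6  0.3  1.2] t 12.9 q [-0.17  0.26  2.14  0.    0.26 -1.57] op 0.25
turn [ 0.0001 -0.0011 -0.0001] shift [-0.196  0.063  0.101] pos [ 0.6034 -0.0032  0.0228] F [-2.6  0.3  1.2] t 12.9 q [-0.17  0.26  2.14  0.    0.26 -1.57] op 0.25
tube [266 176  17  28 375] [ 0.6402 -0.0094  0.075 ]
tube [274 210  16  54 176] [ 0.5032 -0.0364  0.075 ]
green [230 209  17  22 285] [0.5416 0.098  0.075 ]
green [230 209  17  22 256] [0.5431 0.0997 0.075 ]
tube [227 181  15  27 248] [0.5414 0.0927 0.075 ]
green [227 174  15  32 328] [0.5419 0.126  0.075 ]
green [233 174   9  14  75] [0.5541 0.1567 0.075 ]
```

Emit:
send_rows:
  moves: "0 0 0 -0.016 0.005 0.008 -0.5; 0 0 0 -0.032 0.01 0.016 -0.5; 0 0 0 -0.048 0.015 0.024 -0.5; 0 0 0 -0.064 0.02 0.033 -0.5; 0 0 0 -0.08 0.026 0.041 -0.5; 0 0 0 -0.096 0.031 0.049 -0.5; 0 0 0 -0.112 0.036 0.057 -0.5; 0 0 0 -0.128 0.041 0.066 -0.5; 0 0 0 -0.144 0.046 0.074 -0.5; 0 0 0 -0.158 0.051 0.082 -0.5; 0 0 0 -0.166 0.053 0.086 -0.5; 0 0 0 -0.17 0.055 0.088 -0.5"

```text
time: 14.5
eef_pos: [0.6429, 0.0009, 0.0229]
tcp_rot: [0.085, 0.967, -0.02, 0.238]
contact_force: [-1.6, -0.8, 0.7]
opening: 0.249
finger_force: 0.8
```

```bash
python3 - <<'E'
from h import *
plan([.649,.0015,.023],28,-10)
t=shot("top");c=shot("side");tube(t);tube(c)
a=cv2.resize(t["image"][130:230,220:320,::-1],(400,400),interpolation=cv2.INTER_CUBIC)
b=cv2.resize(c["image"][150:250,220:320,::-1],(400,400),interpolation=cv2.INTER_CUBIC)
cv2.imwrite("pics/b7.png",np.hstack([a,b]))
E
```

```text
turn [ 0.0001 -0.0012 -0.0001] shift [-0.027  0.008  0.013] pos [0.6429 0.0009 0.0229] F [-1.6 -0.8  0.7] t 14.5 q [-0.15  0.33  2.04 -0.03  0.28 -1.52] op 0.25
```

Emit:
send_rows:
  moves: "0 0 0 -0.009 0.003 0.004 -0.5; 0 0 0 -0.018 0.005 0.008 -0.5; 0 0 0 -0.024 0.006 0.011 -0.5; 0 0 0 -0.024 0.006 0.011 -0.5; 0 0 0 0.02 -0.01 -0.01 -0.5; 0 0 0 0.08 -0.02 -0.04 -0.5; 0 0 0 0.14 -0.03 -0.07 -0.5; 0 0 0 0.14 -0.03 -0.07 -0.5"

```text
time: 15.6
eef_pos: [0.6091, 0.0007, 0.0218]
tcp_rot: [0.085, 0.968, -0.02, 0.237]
contact_force: [-0.4, -0.3, 0.0]
opening: 0.25
finger_force: 0.0
```

```bash
python3 - <<'E'
from h import *
plan([.60,0,.15],28,-10)
t=shot("top");c=shot("side")
pickle.dump(t,open("top7.pkl","wb"));pickle.dump(c,open("side7.pkl","wb"))
a=cv2.resize(t["image"][130:230,220:320,::-1],(400,400),interpolation=cv2.INTER_CUBIC)
b=cv2.resize(c["image"][150:250,220:320,::-1],(400,400),interpolation=cv2.INTER_CUBIC)
cv2.imwrite("pics/b7.png",np.hstack([a,b]))
E
```

```text
turn [ 0.0001 -0.0014 -0.0001] shift [-0.257 -0.011 -0.589] pos [0.6091 0.0007 0.0218] F [-0.4 -0.3  0. ] t 15.6 q [-0.16  0.28  2.12 -0.02  0.26 -1.54] op 0.25
```

View pics/b7.png

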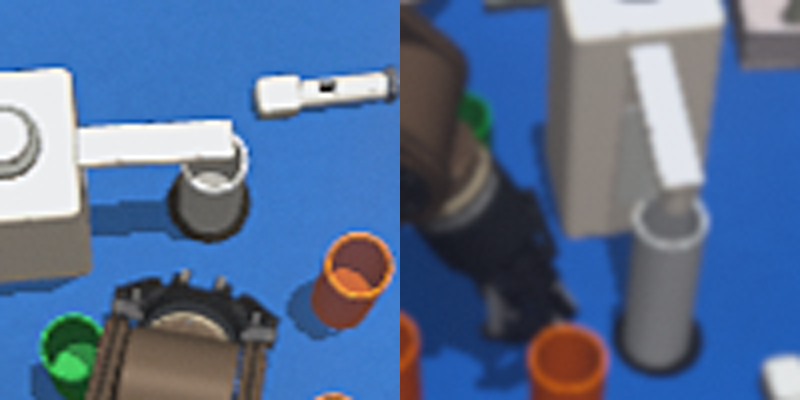

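```bash
python3 - <<'E'
from h import *
t=pickle.load(open("top7.pkl","rb"));s=pickle.load(open("side7.pkl","rb"))
print(onz(t,220+213.5/4-.4,130+158/4-.4,.15),onz(t,220+209/4-.4,130+202/4-.4,0))
print(onz(s,220+270/4-.4,150+222/4-.4,.15))
plan([.60,0,.2],28,-10)
E
```

```text
[ 0.6839864  -0.00498615  0.15      ] [ 6.84400290e-01 -5.10147929e-03 -2.22044605e-16]
[ 0.68535942 -0.00937602  0.15      ]
turn [ 0.0001 -0.001  -0.0001] shift [-0.364 -0.011 -0.81 ] pos [6.109e-01 4.000e-04 2.270e-02] F [-0.7  0.3  0.3] t 15.7 q [-0.16  0.28  2.12 -0.02  0.26 -1.54] op 0.25
```

Last picture: the tube stands upright on the disc. Its mouth at (213,158) is under the chute end, and it works out within 2 mm of the spout axis. Next I lift the hand straight up and go to the button with the gripper shut.

Emit:
send_rows:
  moves: "0 0 0 -0.09 0 -0.22 -0.5; 0 0 0 -0.2 0 -0.46 -0.5; 0 0 0 -0.32 0 -0.7 -0.6; 0 0 0 -0.44 0 -0.93 -0.8; 0 0 0 -0.44 0 -0.93 -1; 0 0 0 -0.44 0 -0.93 -1"

```text
time: 16.45
eef_pos: [0.6027, 0.0017, 0.2277]
tcp_rot: [0.085, 0.967, -0.02, 0.237]
contact_force: [-0.3, 0.2, -0.1]
opening: -0.002
finger_force: 0.0
```

```bash
python3 - <<'E'
from h import *
plan([.58,.05,.36],0,-10)
E
```

```text
turn [ 0.0002  0.0766 -0.0001] shift [-0.17   0.219 -0.657] pos [0.6027 0.0017 0.2277] F [-0.3  0.2 -0.1] t 16.45 q [-0.16 -0.07  2.05 -0.01  0.68 -1.56] op -0.0
```

Emit:
send_rows:
  moves: "0 0 0 -0.06 0 -0.25 -1; 0 0.02 0 -0.12 0 -0.5 -1; 0 0.04 0 -0.17 0.1 -0.657 -1; 0 0.06 0 -0.17 0.219 -0.657 -1; 0 0.0766 0 -0.17 0.219 -0.657 -1; 0 0.0766 0 -0.17 0.219 -0.657 -1; 0 0.0766 0 -0.17 0.219 -0.657 -1"

```text
time: 17.32
eef_pos: [0.5798, 0.0499, 0.3582]
tcp_rot: [0.087, 0.996, 0.0, -0.001]
contact_force: [0.4, -0.2, 0.5]
opening: 0.002
finger_force: 0.0
```

```bash
python3 - <<'E'
from h import *
plan([.6705,.138,.30],0,-10);plan([.6705,.138,.36],0,-10)
E
```

```text
turn [ 0.0001 -0.0003 -0.0001] shift [-0.371  0.513  0.291] pos [0.5798 0.0499 0.3582] F [ 0.4 -0.2  0.5] t 17.325 q [-0.09  0.02  1.67  0.    1.45 -1.48] op 0.0
turn [ 0.0001 -0.0003 -0.0001] shift [-0.37   0.513 -0.009] pos [0.5798 0.0499 0.3582] F [ 0.4 -0.2  0.5] t 17.325 q [-0.09  0.02  1.67  0.    1.45 -1.48] op 0.0
```

Emit:
send_rows:
  moves: "0 0 0 -0.12 0.17 0 -1; 0 0 0 -0.25 0.34 0 -1; 0 0 0 -0.37 0.523 0 -1; 0 0 0 -0.37 0.523 0.15 -1; 0 0 0 -0.37 0.523 0.29 -1; 0 0 0 -0.37 0.523 0.31 -1; 0 0 0 -0.37 0.523 0.31 -1"

```text
time: 18.2
eef_pos: [0.6711, 0.14, 0.2989]
tcp_rot: [0.087, 0.996, 0.001, 0.001]
contact_force: [0.3, -0.1, 1.0]
opening: 0.001
finger_force: 0.0
```

```bash
python3 - <<'E'
from h import *
plan([.6705,.14,.273],0,-10);c=shot("top")
cv2.imwrite("pics/x.png",c["image"])
E
```

```text
turn [ 0.0002  0.0001 -0.0001] shift [ 0.003 -0.001  0.13 ] pos [0.6711 0.14   0.2989] F [ 0.3 -0.1  1. ] t 18.2 q [ 0.06  0.28  1.49  0.    1.37 -1.34] op 0.0
```

Emit:
send_rows:
  moves: "0 0 0 0 0 0.03 -1; 0 0 0 0 0 0.06 -1; 0 0 0 0 0 0.09 -1; 0 0 0 0 0 0.11 -1; 0 0 0 0 0 0.12 -1; 0 0 0 0 0 0.13 -1; 0 0 0 0 0 0.14 -1; 0 0 0 0 0 0.145 -1"

```text
time: 19.25
eef_pos: [0.6713, 0.1402, 0.27]
tcp_rot: [0.087, 0.996, 0.0, 0.0]
contact_force: [-1.9, 0.5, 3.0]
opening: 0.006
finger_force: 1.3
```

Emit:
send_rows:
  moves: "0 0 0 0 0 0.01 -1; 0 0 0 0 0 0.015 -1"

```text
time: 19.5
eef_pos: [0.6713, 0.1402, 0.2668]
tcp_rot: [0.087, 0.996, 0.001, 0.0]
contact_force: [-2.7, -0.2, 4.1]
opening: -0.002
finger_force: 2.0
```

Emit:
send_rows:
  moves: "0 0 0 0 0 0.008 -1; 0 0 0 0 0 0.014 -1; 0 0 0 0 0 0.014 -1"

```text
time: 19.88
eef_pos: [0.6714, 0.1402, 0.2651]
tcp_rot: [0.087, 0.996, 0.0, 0.001]
contact_force: [-4.0, 0.0, 7.6]
opening: -0.002
finger_force: 3.6
```

Emit:
send_rows:
  moves: "0 0 0 0 0 0.006 -1; 0 0 0 0 0 0.01 -1; 0 0 0 0 0 0.01 -1"

```text
time: 20.25
eef_pos: [0.6714, 0.1402, 0.265]
tcp_rot: [0.087, 0.996, 0.0, 0.001]
contact_force: [-6.5, -0.7, 11.1]
opening: -0.001
finger_force: 5.8
```

The force has risen to 11 N with no more travel, so the button is at its stop. I release it and clear.

Emit:
send_rows:
  moves: "0 0 0 0 0 -0.02 -1; 0 0 0 0 0 -0.06 -1; 0 0 0 0 0 -0.15 -1; 0 0 0 0 0 -0.35 -1; 0 0 0 0 0 -0.5 -1; 0 0 0 0.3 0 -0.5 -1; 0 0 0 0.6 0 -0.5 -1; 0 0 0 0.8 0 -0.5 -1; 0 0 0 0.8 0 -0.5 -1; 0 0 0 0.8 0 -0.5 -1"

```text
time: 21.5
eef_pos: [0.5144, 0.1679, 0.3621]
tcp_rot: [0.087, 0.996, 0.001, 0.001]
contact_force: [-0.9, -0.1, 0.0]
opening: -0.003
finger_force: 0.0
```

```bash
python3 - <<'E'
from h import *
plan([.5,.14,.36],0,-10)
for n in("top","side"):
    a=pickle.load(open(n+"7.pkl","rb"));c=shot(n)
    r=(slice(140,200),slice(255,300)) if n=="top" else (slice(195,250),slice(272,300))
    print(n,"tube region mean diff",np.abs(a["image"][r].astype(int)-c["image"][r]).mean().round(2))
    o=pickle.load(open(n+".pkl","rb")); green(o);green(c);orange(o);orange(c)
    # button region compare with the first picture
    u,v=map(int,proj(c,[.6705,.14,.259])); q=(slice(v-8,v+8),slice(u-8,u+8))
    print("button diff",np.abs(o["image"][q].astype(int)-c["image"][q]).mean().round(2))
E
```

```text
turn [ 0.0002  0.0003 -0.0001] shift [ 0.046 -0.15   0.01 ] pos [0.5144 0.1679 0.3621] F [-0.9 -0.1  0. ] t 21.5 q [ 0.13 -0.08  1.76  0.    1.46 -1.27] op -0.0
top tube region mean diff 1.93
green [230 209  17  22 285] [0.5416 0.098  0.075 ]
green [230 209  17  22 286] [0.5413 0.0978 0.075 ]
button diff 1.58
side tube region mean diff 6.32
green [227 174  15  32 328] [0.5419 0.126  0.075 ]
green [227 174  15  40 472] [0.542  0.1043 0.075 ]
orange [208 230  18  41 538] [217.3 249.7] [ 0.4896 -0.0957  0.075 ]
orange [254 233  16  41 569] [261.  252.4] [ 0.6083 -0.1103  0.075 ]
orange [207 229  18  41 517] [216.1 248.7] [ 0.4862 -0.0922  0.075 ]
orange [254 233  16  41 561] [261.  252.6] [ 0.6082 -0.1106  0.075 ]
button diff 2.11
```

```bash
python3 -c "
from plant import ctrl
print(ctrl.sign_off())"
```

```text
the job is handed in; nothing more can be done
None
```

The job is handed in: the aluminium tube stands upright under the spout (about 2 mm off its axis), then the button was pressed fully (11 N, at its stop) and sprang back up; in passing, the gripper rocked one orange look-alike tube, which still stands but about 5 mm from where it was.

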